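# Start the edge burnisher from its hooded switch

## Task

Start the green edge burnisher for me. Slide the little red catch on its sloping front all the way to the machine's left so that it frees the yellow hood, flip the hood up and over by its black tab until it stands open by itself, then push the green start button underneath fully in so that it stays in. Keep off the red stop button beside it, leave the hood standing open so that I can get at the switch, and do not disturb the ink bottle, wax block and brush around the machine.

Things in the scene. Friction and masses are not known exactly. Their poses are not given: they have to be found in the camera images.
- burnisher: Bench edge burnisher, green, fixed; base 228 x 145 mm, 175 high. Origin on the bench under the middle of the console's sloping face; x to the rear, y to its left, z up. The face (130 wide, 120 long) looks at the robot and up: it rises to the rear at 35 deg, its middle 85 mm above the bench. Motor behind from x = +65 mm; its wooden head sticks out on the left.
- catch_knob (a point): Centre of the red knob (14 along x, 10 along y, 20 tall along z) of the sliding steel catch low on the console face; it lies 15.5 mm out from the face. Axes: x up the console slope (away from the robot), y to the machine's left, z straight out of the slope. The knob's slide plate reaches 14 mm either side in y, top 8 mm below this point. The hood's front wall is 26 mm up the slope from the knob centre, its keeper lug 19 mm.
- catch (a joint): Travel of the catch toward +y of catch_knob, 0 to 0.022 m. At 0 to about 0.003 (start) its tongue lies over the hood's lug and holds the hood shut; from 0.018 the hood is free. Stays where it is left; about 2 N to slide.
- cover_tab (a point): Point to hold on the black flip tab on the yellow hood (hood 76 x 84 mm, its top 30 mm out from the face): on the tab's mid-line, 20 mm above the hood's top; tab 22 wide (y), 8 thick (x), rises about 30 mm from the top, leaning 10 deg to the front. Turns with the hood; shut, its axes are those of catch_knob. A red stop pad (38 mm across, 16 high) stands 36 mm behind the tab.
- cover_hinge (a point): Middle of the hood's hinge line, 8 mm out from the console face at its upper end. The line runs along y; the tab point is 68 mm down the slope and 42 mm out from it when shut. Axes turn with the hood.
- cover (a joint): Hood angle, 0 shut to 1.85 rad open (stop); opens by the tab rising and going over to the rear. Weighs 160 g, hinge nearly free: it falls shut if let go below about 1.55 rad and falls open to the stop and stays beyond about 1.65. Open, it still leans over the buttons and stands in the way of a tool from straight above.
- start_top (a point): Centre of the top of the green start button (24 mm across) under the hood, on the left; 15 mm out from the face when out, above a 31 mm bezel 6 mm high. Same axes as catch_knob; it is pressed along -z.
- start (a joint): Travel of the start button inward, 0 (out) to 0.007 m (fully in). About 4 N to push; once pushed it is held in and stays where it is left.
- stop_top (a point): Centre of the top of the red stop button (24 mm across) under the hood, 38 mm to the right (-y) of the green one and 4 mm lower. Same axes.
- stop (a joint): Travel of the red stop button inward, 0 to 0.005 m; springs back, 2 N or more. Must not be pressed.
- ink_bottle_mid (a point): Black ink bottle, 37 mm across and 105 high, loose, standing on the machine's right; point half-way up its axis.
- wax_mid (a point): Yellow wax block, 36 x 55 x 23 mm, loose, on the machine's left near the motor; point at its centre.
- glue_brush_mid (a point): Brush with a wooden handle, 18 wide, 141 long and 12 mm thick, loose, lying on the bench on the machine's left; point at its centre.

How it is judged:
By the outcome, as a careful person would: the job done as asked, in the order asked, and still so for the second after the job is handed in, with the robot touching nothing.
It also fails if it takes over 48 s, if anything falls off the work surface, if the arm or the gripper's body presses on something with over 40 N, if the wrist force passes 120 N, or if a joint passes its speed limit or range.

## Robot

A 6-joint arm with a two-finger parallel gripper is mounted at the origin on a cart in front of the work surface, level with it; the furniture and walls round the work are solid. World frame = base frame: x ahead of the robot, y to its left, z up, the work surface at z = 0. Lengths are in mm, angles in rad, forces in N, time in s.
With the tool pointing down it reaches from about 350 to 775 mm from the base axis. Payload 7.3 kg.
Tool frame: the origin (TCP) lies on the centre line of the jaws, within the pads' length; the fingertips stand 17 mm ahead of it and the grasp point (between the pads) lies 2 mm behind it; z points along the fingers, y is the line along which they close (so a half turn about z gives the same grasp; the last joint's range is limited). The gripper opens to 92 mm and grips with 3 to 60 N. Pads are 19 mm wide; open, the fingers measure 130 mm over their backs; the gripper's body (75 mm by 190 mm) begins 47 mm behind the grasp point.
Start: joints at [1.028, 0.342, 1.524, -0, 1.275, -0.146], TCP at [202.883, 484.233, 243.741] pointing down, gripper open.
Joint ranges: [-2.53, 2.53], [-0.77, 2.02], [0.04, 2.7], [-1, 4.14], [0.28, 2.66], [-3.11, 3.11]. Speed limits (rad/s): [2.57, 2.57, 3.14, 3.14, 3.14, 3.14].

## Interface

Orientations are given as [roll, pitch, yaw] about the fixed x, y, z axes, in that order (R = Rz(yaw) Ry(pitch) Rx(roll)).
In Python, from plant import bot gives the robot as it stands. The module is installed in compiled form; this text tells all that it offers.
- The arm moves only by the shell command python3 -m pendant 'ROWS'. ROWS is JSON, a list of rows, each a list of 3 entries, a list of its own where there are three numbers: the shift along the world's x, y, z as a fraction of full scale, then the turn, a rotation vector about the world's x, y, z as a fraction of full scale, then the opening, from -1 (shut) to 1 (fully open), so that 0 is half open. In form: [[[tx, ty, tz], [rx, ry, rz], claw], ...]. A call has exactly 10 rows; each row shifts and turns the commanded pose from where the row before left it; what a row does not reach is not made up. Full scale, the value 1, is 30 mm for a shift and 0.12 rad for a turn. A row lasts 1/12 s, in which the tool goes at most 41.7 mm and 7.16 degrees, less where a joint would pass 70% of its speed; a pose out of reach is approached as far as the arm can. A call with a number of a shift or a turn outside -1 to 1 is refused whole. A call with a gripper value outside its range is refused whole. The fingers move at their own pace and stop on an object; the grip force is fixed at half the most. Time passes only in rows, so rows that do not move let the fingers close, or fill a call up. It gives the time, the measured TCP pose, the force, the opening and the grip force at its end, in the units of the state.
- bot.get_obs(): the state, without advancing time (a new reading comes with each control period).
- bot.capture(name): name is "side" or "top"; returns the picture (384x512x3 uint8, blue, green, red); there is no depth.
- bot.camera_params(name): a dict with "fovy" (degrees; the focal length in pixels is half the picture's height over the tangent of half this angle, whatever the lens; pixels are square), "cx", "cy" (the principal point, pixels), "distortion" ([k1, k2, p1, p2, k3] as OpenCV has them; the pictures are not rectified), "camera_from_world" (4x4, takes a point from world to camera coordinates). Camera axes: x right, y down, z forward; pixel columns grow to the right and rows downward; lengths in mm; the calibration is good to about 2 mm. A picture is of the moment at which its call begins. camera_params takes no time and is no camera call.
- bot.close_job(): hands the job in; it is judged then, once.
The state is a dict: "time": time; "joint_positions": joint angles; "dq": joint speeds; "tau": joint torques, N m; "tool_pos": TCP position; "tcp_rot": TCP orientation; "contact_force": force on the tool from outside, world axes, zero at the start; "moment": the same for the moment, N m; "grip_width": finger opening in mm; "finger_force": force on a finger pad.
Only numpy, scipy, OpenCV 4.12 (cv2) and the standard library are available. Lean on these libraries where they do the work, as an engineer would, in place of code of your own. Each camera call takes 0.05 s, during which the arm holds its last target. There are 200 camera calls.

## Working session

There is one attempt and no reset: what is moved stays moved. The work goes in short steps, Python scripts to look and compute and a shell command to move; the robot and the scene stay as the last step left them, time stands still between calls to the robot, and variables do not carry over. Pictures are saved under pics/ and viewed, at most 10 in all, crops included, and the job is handed in when it is done.

```bash
mkdir -p pics; python3 - <<'E'
from plant import bot
import cv2
for n in("side","top"):
    cv2.imwrite(f"pics/{n}0.png",bot.capture(n)); print(n,bot.camera_params(n))
o=bot.get_obs(); print(o)
E
```

```text
side {'fovy': 53.70572490219131, 'cx': 250.73464409079938, 'cy': 187.69576486097648, 'distortion': array([-0.00064976,  0.        ,  0.        ,  0.        ,  0.        ]), 'camera_from_world': array([[-9.98885491e-01,  4.46176416e-02, -1.53961737e-02,
         4.85576536e+02],
       [ 3.30382436e-02,  4.27990290e-01, -9.03179266e-01,
         2.44082947e+01],
       [-3.37083159e-02, -9.02681327e-01, -4.28987379e-01,
         1.00809134e+03],
       [ 0.00000000e+00,  0.00000000e+00,  0.00000000e+00,
         1.00000000e+00]])}
top {'fovy': 49.691950632761746, 'cx': 256.513136457715, 'cy': 189.87058489788063, 'distortion': array([-0.11036795,  0.        ,  0.        ,  0.        ,  0.        ]), 'camera_from_world': array([[ 9.57404521e-05, -9.99712382e-01,  2.39821751e-02,
         8.04471525e+01],
       [-9.92990841e-01, -2.92952633e-03, -1.18155019e-01,
         5.02561913e+02],
       [ 1.18191292e-01, -2.38027680e-02, -9.92705519e-01,
         8.93290573e+02],
       [ 0.00000000e+00,  0.00000000e+00,  0.00000000e+00,
         1.00000000e+00]])}
{'time': 0.1, 'joint_positions': array([ 1.02798276e+00,  3.42638848e-01,  1.52486804e+00, -1.04571343e-05,
        1.27542979e+00, -1.45984183e-01]), 'dq': array([ 0.0003134 , -0.0004946 , -0.0027406 ,  0.0019146 ,  0.00044165,
       -0.00027338]), 'tau': array([ 7.60205112e-04, -4.32005632e+01, -2.44692260e+01,  7.18242559e-02,
        5.25987719e-02, -7.71590885e-05]), 'tool_pos': array([202.71502128, 483.93159074, 243.14048133]), 'tcp_rot': array([-3.14026147e+00, -1.85616116e-04,  2.74476620e+00]), 'contact_force': array([-0.67618974, -0.35586143, -0.09369471]), 'moment': array([-0.03735587, -0.00597568, -0.03280087]), 'finger_force': 0.0, 'grip_width': 91.539912803128}
```

View pics/side0.png

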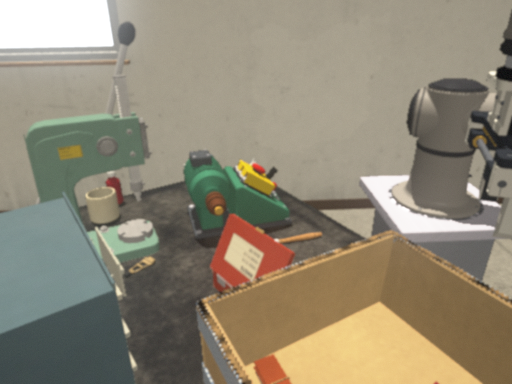

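View pics/top0.png

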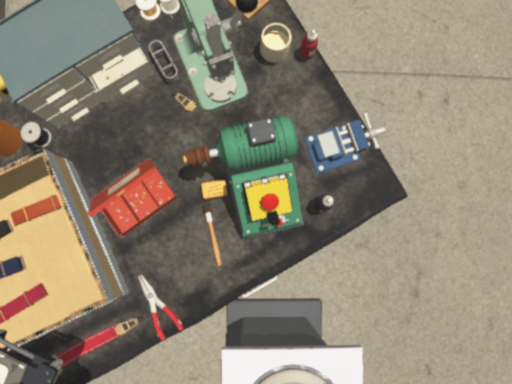

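The side view shows the burnisher at about (235,195), hood at (255,177). The top view shows the console at (268,200), the stop pad at (270,202), the tab at (272,216) and the catch at (281,222). The brush is at (213,240), the wax at (214,189) and the ink at (327,202). I'll zoom in on both.

```bash
python3 - <<'E'
import cv2,numpy as np
a=cv2.imread("pics/top0.png")[150:250,220:320]; b=cv2.imread("pics/side0.png")[145:245,175:300]
a=cv2.resize(a,None,fx=5,fy=5,interpolation=cv2.INTER_CUBIC);b=cv2.resize(b,(500,400),interpolation=cv2.INTER_CUBIC)
cv2.imwrite("pics/a1.png",a);cv2.imwrite("pics/b1.png",b)
E
```

```text
(no output)
```

View pics/a1.png

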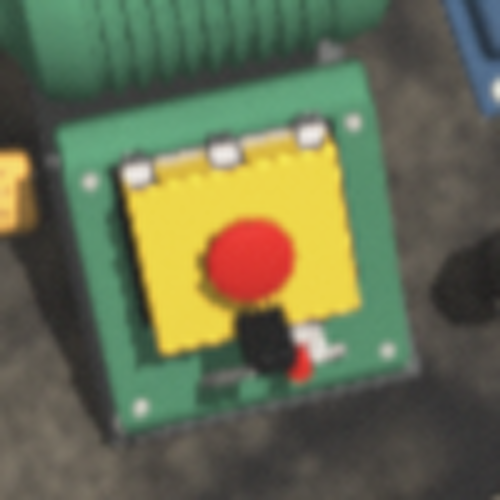

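View pics/b1.png

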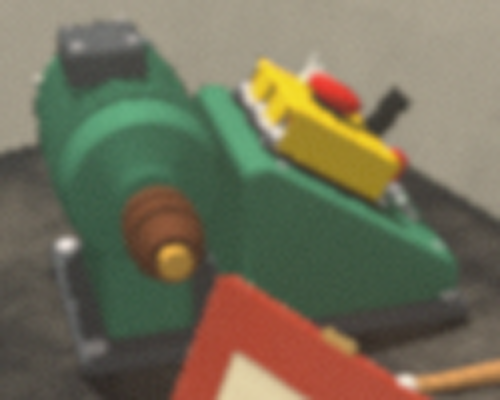

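```bash
cat > h.py <<'E'
import cv2,numpy as np
from plant import bot
P={n:bot.camera_params(n) for n in("side","top")}
def proj(n,X):
    p=P[n];f=192/np.tan(np.radians(p["fovy"]/2));T=p["camera_from_world"]
    K=np.array([[f,0,p["cx"]],[0,f,p["cy"]],[0,0,1.]])
    return cv2.projectPoints(np.atleast_2d(np.float64(X)),cv2.Rodrigues(T[:3,:3])[0],T[:3,3],K,p["distortion"])[0][:,0]
s,c=np.sin(np.radians(35)),np.cos(np.radians(35))
def Rz(a): return np.array([[np.cos(a),-np.sin(a),0],[np.sin(a),np.cos(a),0],[0,0,1]])
F=np.array([[c,0,-s],[0,1,0],[s,0,c]])   # columns u,v,n
def W(q,uvn): # q=x,y,yaw ; console face coords -> world
    return np.array([q[0],q[1],0])+(Rz(q[2])@(F@np.atleast_2d(uvn).T+np.array([[0],[0],[85]]))).T
E
python3 - <<'E'
from h import *
from scipy.optimize import least_squares
t=lambda *p:np.array(p)/5+[220,150]; sd=lambda *p:np.array(p)/4+[175,145]
def pts(p):
    q=p[:3];uh,vh,vk=p[3:6]
    return [("top",(60,0+65,0),t(60,130)),("top",(60,-65,0),t(358,65)),("top",(-60,-65,0),t(417,370)),("top",(-60,65,0),t(115,430)),
    ("top",(uh-32,vh,44),t(250,258)),("side",(uh-32,vh,44),sd(335,90)),
    ("top",(uh-76,vh+42,30),t(162,355)),("top",(uh-76,vh-42,30),t(360,306)),
    ("side",(uh-76,vh+42,30),sd(398,158)),
    ("side",(uh-102,vk,24),sd(402,158)),("top",(uh-102,vk,22),t(302,365)),("side",(uh-70,vh,60),sd(397,100)),("top",(uh-72,vh,60),t(265,345))]
def res(p): return np.ravel([proj(n,W(p[:3],u))[0]-px for n,u,px in pts(p)])
r=least_squares(res,[480,0,0.1,45,0,-10],loss="soft_l1")
print(r.x.round(3)); print(res(r.x).reshape(-1,2).round(1))
E
```

```text
[ 4.83907e+02  5.87470e+01  2.28000e-01  4.36450e+01  1.97000e+00
 -1.24890e+01]
[[ -0.3   1.2]
 [  2.8   0.1]
 [ -1.9 -11.5]
 [ -0.1  -9.9]
 [ -0.1  -0.4]
 [ -0.1  -1.6]
 [ -0.3  -0.4]
 [ -0.3   0.2]
 [  1.2   1.3]
 [ -0.5  -1.6]
 [ -0.6  -0.2]
 [  0.7  -2.7]
 [  1.4   3.1]]
```

```bash
python3 - <<'E'
from h import *
from scipy.optimize import least_squares
t=lambda *p:np.array(p)/5+[220,150]; sd=lambda *p:np.array(p)/4+[175,145]
def pts(p):
    q=p[:3];uh,vh,vk,a,b=p[3:8]
    return [("top",(60,0+65,0),t(60,130)),("top",(60,-65,0),t(358,65)),
    ("top",(a,b,1),t(90,181)),("top",(a,-b,1),t(353,123)),("top",(-a,-b,1),t(387,350)),("top",(-a,b,1),t(140,407)),
    ("top",(uh-32,vh,44),t(250,258)),("side",(uh-32,vh,44),sd(335,90)),
    ("top",(uh-76,vh+42,30),t(162,355)),("top",(uh-76,vh-42,30),t(360,306)),
    ("side",(uh-76,vh+42,30),sd(398,158)),
    ("side",(uh-102,vk,24),sd(402,158)),("top",(uh-102,vk,22),t(302,365)),("side",(uh-70,vh,60),sd(397,100)),
    ("top",(uh,vh,8),t(225,150))]
def res(p): return np.ravel([proj(n,W(p[:3],u))[0]-px for n,u,px in pts(p)])
r=least_squares(res,[480,0,0.1,45,0,-10,50,60],loss="soft_l1")
p=r.x
print(p.round(3)); print(res(p).reshape(-1,2).round(1))
q=p[:3];uh,vh,vk=p[3:6]
for n,u in dict(knob=(uh-102,vk,15.5),tab=(uh-68,vh,50),hinge=(uh,vh,8)).items(): print(n,W(q,u).round(1))
G=Rz(q[2])@F; print(G.round(3))
E
```

```text
[ 4.76952e+02  5.80650e+01  2.37000e-01  5.07830e+01  1.09700e+00
 -1.27400e+01  5.07950e+01  5.47240e+01]
[[-0.1  5. ]
 [ 2.9  3.3]
 [-0.1 -2.2]
 [-0.2 -3. ]
 [-0.5 -6.8]
 [-0.6 -6.2]
 [ 0.2 -0.1]
 [ 0.3 -3.3]
 [ 0.1  0.2]
 [ 0.2  0.4]
 [ 1.8 -0.4]
 [-0.1 -3.1]
 [-0.4  0.1]
 [ 1.1 -4.4]
 [-0.7 -0.6]]
knob [[430.5  33.7  68.3]]
tab [[435.1  49.1 116.1]]
hinge [[512.7  67.8 120.7]]
[[ 0.796 -0.235 -0.557]
 [ 0.193  0.972 -0.135]
 [ 0.574  0.     0.819]]
```

```bash
cat >> h.py <<'E'
from scipy.optimize import least_squares
def tri(pt,ps):
    r=least_squares(lambda X:np.r_[proj("top",X)[0]-pt,proj("side",X)[0]-ps],[480,50,80.]);return r.x.round(1),np.abs(r.fun).max().round(2)
E
python3 - <<'E'
from h import *
t=lambda *p:np.array(p)/5+[220,150]; sd=lambda *p:np.array(p)/4+[175,145]
T=bot.capture("top");S=bot.capture("side")
def red(I,box):
    h=cv2.cvtColor(I,cv2.COLOR_BGR2HSV);m=((h[...,0]<8)|(h[...,0]>172))&(h[...,1]>150)&(h[...,2]>90)
    x0,y0,x1,y1=box;k=np.zeros(m.shape,bool);k[y0:y1,x0:x1]=1
    n,l,st,ce=cv2.connectedComponentsWithStats((m&k).astype(np.uint8));
    return [(st[i].tolist(),ce[i].round(1).tolist()) for i in range(1,n)]
print(red(T,(250,185,295,235)),red(S,(240,155,285,195)))
print("pad",tri(t(250,258),sd(335,92)))
print("knob",tri(t(302,365),sd(403,160)))
print("hoodFL",tri(t(162,355),sd(398,160)))
print("faceTL",tri(t(60,130),sd(205,90)))
print("hoodRL",tri(t(122,185),sd(252,78)),"tabtop",tri(t(265,355),sd(400,95)))
E
```

```text
[([261, 194, 17, 16, 204], [269.4, 201.8]), ([278, 220, 4, 6, 18], [279.5, 222.8])] [([253, 164, 11, 9, 63], [258.1, 168.1]), ([275, 184, 1, 1, 1], [275.0, 184.0])]
pad (array([467.9,  56.6, 122.1]), np.float64(0.02))
knob (array([426.3,  31.6,  65.1]), np.float64(0.67))
hoodFL (array([432.1,  91. ,  92.7]), np.float64(0.86))
faceTL (array([526.9, 130.8, 153.5]), np.float64(6.98))
hoodRL (array([503.6, 106.8, 150.5]), np.float64(5.87)) tabtop (array([429.3,  50.4, 116.3]), np.float64(0.12))
```

```bash
python3 -m pendant '[[[0.4,-1,0.1],[0,0,0.53],-1],[[0.4,-1,0.1],[0,0,0.53],-1],[[0.4,-1,0.1],[0,0,0.53],-1],[[0.4,-1,0.1],[0,0,0.53],-1],[[0.4,-1,0.1],[0,0,0.53],-1],[[0.4,-1,0.1],[0,0,0.53],-1],[[0.4,-1,0],[0,0,0.53],-1],[[0.4,-1,0],[0,0,0.53],-1],[[0.4,-1,0],[0,0,0.53],-1],[[0.4,-1,0],[0,0,0.53],-1]]'
```

```text
time: 1.03
tool_pos: [323.0, 182.8, 261.8]
tcp_rot: [3.141, 0.0, -2.899]
contact_force: [0.0, 0.6, 0.9]
grip_width: 29.7
finger_force: 0.0
```

```bash
python3 -m pendant '[[[0.2,-0.7,-0.2],[0.12,-0.5,0],-1],[[0.2,-0.7,-0.2],[0.12,-0.5,0],-1],[[0.2,-0.7,-0.2],[0.12,-0.5,0],-1],[[0.2,-0.7,-0.3],[0.12,-0.5,0],-1],[[0.2,-0.7,-0.3],[0.12,-0.5,0],-1],[[0.2,-0.7,-0.4],[0.12,-0.5,0],-1],[[0.2,-0.7,-0.5],[0.12,-0.5,0],-1],[[0.2,-0.7,-0.5],[0.12,-0.5,0],-1],[[0.2,-0.7,-0.5],[0.12,-0.5,0],-1],[[0.2,-0.3,-0.5],[0.12,-0.5,0],-1]]'
python3 - <<'E'
from h import *
o=bot.get_obs();print(o["joint_positions"].round(2),o["tool_pos"].round(1),o["tcp_rot"].round(3))
a=bot.capture("top")[150:300,200:350]; b=bot.capture("side")[125:225,200:325]
a=cv2.resize(a,(480,480),interpolation=cv2.INTER_CUBIC);b=cv2.resize(b,(600,480),interpolation=cv2.INTER_CUBIC)
b=b[:,:320] if 0 else cv2.resize(b,(400,320))
o=np.zeros((480,800,3),np.uint8);o[:,:400]=a[:,40:440];o[:320,400:]=b
cv2.imwrite("pics/c2.png",o)
E
```

```text
time: 1.87
tool_pos: [375.6, 15.1, 174.6]
tcp_rot: [3.128, 0.532, -2.897]
contact_force: [0.9, 0.7, 1.2]
grip_width: 0.2
finger_force: 0.0
[-0.45 -0.05  2.38  0.74  0.52 -2.87] [375.6  15.1 174.6] [ 3.128  0.532 -2.897]
```

View pics/c2.png

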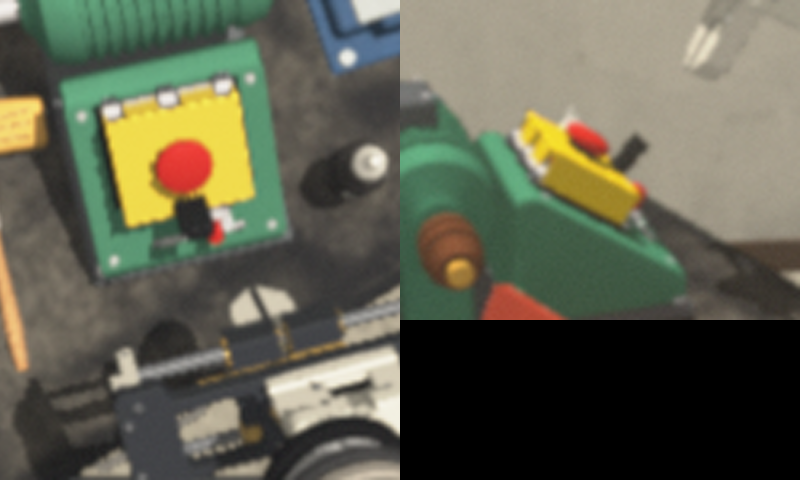

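```bash
python3 - <<'E'
from h import *
from scipy.spatial.transform import Rotation as R
o=bot.get_obs();M=R.from_euler("xyz",o["tcp_rot"]).as_matrix();print(M.round(3))
for d in [(0,0,17),(9.5,0,17),(-9.5,0,17),(0,19,17),(0,-19,17)]:
    X=o["tool_pos"]+M@np.array(d)
    t=proj("top",X)[0];s=proj("side",X)[0]
    print(d,t.round(1),s.round(1),"crop",((t-[200,150])*3.2-[40,0]).round(),((s-[200,125])*3.2+[400,0]).round())
E
```

```text
[[-0.839 -0.248  0.485]
 [-0.206  0.969  0.139]
 [-0.504  0.016 -0.864]]
(0, 0, 17) [291.4 244.9] [293.1 146.7] crop [252. 304.] [698.  70.]
(9.5, 0, 17) [292.2 249.1] [296.2 148.2] crop [255. 317.] [708.  74.]
(-9.5, 0, 17) [290.6 240.7] [290.  145.2] crop [250. 290.] [688.  65.]
(0, 19, 17) [281.7 247.4] [296.3 149.1] crop [221. 312.] [708.  77.]
(0, -19, 17) [301.  242.4] [290.1 144.4] crop [283. 296.] [688.  62.]
```

```bash
python3 -m pendant '[[[0.2,-0.13,-0.33],[0,0,0],-1],[[0.2,-0.13,-0.33],[0,0,0],-1],[[0.2,-0.13,-0.33],[0,0,0],-1],[[0.2,-0.13,-0.33],[0,0,0],-1],[[0.2,-0.13,-0.33],[0,0,0],-1],[[0.16,-0.12,-0.33],[0,0,0],-1],[[0,0,0],[0,0,0],-1],[[0,0,0],[0,0,0],-1],[[0,0,0],[0,0,0],-1],[[0,0,0],[0,0,0],-1]]'
python3 - <<'E'
from h import *
o=bot.get_obs();print(o["joint_positions"].round(2),o["tool_pos"].round(1),o["tcp_rot"].round(3))
E
```

```text
time: 2.8
tool_pos: [413.8, -1.6, 128.9]
tcp_rot: [3.126, 0.511, -2.9]
contact_force: [-0.3, 0.1, 0.1]
grip_width: 0.6
finger_force: 0.0
[-0.43  0.15  2.35  0.96  0.4  -3.1 ] [413.8  -1.6 128.9] [ 3.126  0.511 -2.9  ]
```

```bash
for i in 1 2; do :; done; python3 -m pendant '[[[-0.1,0,0.2],[0.485,0.139,-0.864],-1],[[-0.1,0,0.2],[0.485,0.139,-0.864],-1],[[0,0,0],[0.485,0.139,-0.864],-1],[[0,0,0],[0.485,0.139,-0.864],-1],[[0,0,0],[0.485,0.139,-0.864],-1],[[0,0,0],[0.485,0.139,-0.864],-1],[[0,0,0],[0.485,0.139,-0.864],-1],[[0,0,0],[0.485,0.139,-0.864],-1],[[0,0,0],[0.485,0.139,-0.864],-1],[[0,0,0],[0.485,0.139,-0.864],-1]]'
python3 - <<'E'
from h import *
o=bot.get_obs();print(o["joint_positions"].round(2),o["tool_pos"].round(1),o["tcp_rot"].round(3))
E
```

```text
time: 3.63
tool_pos: [407.8, -1.8, 140.9]
tcp_rot: [2.642, 0.15, 2.147]
contact_force: [-0.0, -0.2, 0.1]
grip_width: 0.2
finger_force: 0.0
[-0.46  0.11  2.35  0.91  0.46 -1.86] [407.8  -1.8 140.9] [2.642 0.15  2.147]
```

```bash
python3 -m pendant '[[[0,0,0],[0.485,0.139,-0.864],-1],[[0,0,0],[0.485,0.139,-0.864],-1],[[0,0,0],[0.485,0.139,-0.864],-1],[[0,0,0],[0.485,0.139,-0.864],-1],[[0,0,0],[0.485,0.139,-0.864],-1],[[0,0,0],[0.485,0.139,-0.864],-1],[[0,0,0],[0.485,0.139,-0.864],-1],[[0,0,0],[0.485,0.139,-0.864],-1],[[0,0,0],[0.485,0.139,-0.864],-1],[[0,0,0],[0.485,0.139,-0.864],-1]]'
python3 -m pendant '[[[0,0,0],[0.485,0.139,-0.864],-1],[[0,0,0],[0.485,0.139,-0.864],-1],[[0,0,0],[0.485,0.139,-0.864],-1],[[0,0,0],[0.485,0.139,-0.864],-1],[[0,0,0],[0.485,0.139,-0.864],-1],[[0,0,0],[0.485,0.139,-0.864],-1],[[0,0,0],[0,0,0],-1],[[0,0,0],[0,0,0],-1],[[0,0,0],[0,0,0],-1],[[0,0,0],[0,0,0],-1]]'
cat >> h.py <<'E'
from scipy.spatial.transform import Rotation as R
def st():
    o=bot.get_obs();M=R.from_euler("xyz",o["tcp_rot"]).as_matrix()
    print("q",o["joint_positions"].round(2),"tcp",o["tool_pos"].round(1),"tip",(o["tool_pos"]+17*M[:,2]).round(1),"F",o["contact_force"].round(1),"w",o["grip_width"].round(1));print(M.round(3));return o,M
E
python3 -c "from h import *;st()"
```

```text
time: 4.47
tool_pos: [407.8, -1.8, 140.9]
tcp_rot: [2.782, -0.412, 1.06]
contact_force: [-0.1, 0.1, 0.3]
grip_width: 0.5
finger_force: 0.0
time: 5.3
tool_pos: [408.0, -1.9, 140.7]
tcp_rot: [-3.131, -0.546, 0.267]
contact_force: [0.2, 0.2, 0.9]
grip_width: 0.3
finger_force: 0.0Traceback (most recent call last):
  File "<string>", line 1, in <module>
    from h import *;st()
                    ~~^^
  File "h.py", line 19, in st
    print("q",o["joint_positions"].round(2),"tcp",o["tool_pos"].round(1),"tip",(o["tool_pos"]+17*M[:,2]).round(1),"F",o["contact_force"].round(1),"w",o["grip_width"].round(1));print(M.round(3));return o,M
                                                                                                                                                      ^^^^^^^^^^^^^^^^^^^^^
AttributeError: 'float' object has no attribute 'round'
```

```bash
sed -i 's/o\["grip_width"\].round(1)/round(o["grip_width"],1)/' h.py
python3 -m pendant '[[[0.12,0,-0.33],[0,0,0],-1],[[0.12,0,-0.33],[0,0,0],-1],[[0.12,0,-0.33],[0,0,0],-1],[[0.12,0,-0.33],[0,0,0],-1],[[0.12,0,-0.33],[0,0,0],-1],[[0.06,0,-0.17],[0,0,0],-1],[[0,0,0],[0,0,0],-1],[[0,0,0],[0,0,0],-1],[[0,0,0],[0,0,0],-1],[[0,0,0],[0,0,0],-1]]'
python3 - <<'E'
from h import *
st()
a=bot.capture("top")[180:260,230:330]; b=bot.capture("side")[145:215,230:317]
a=cv2.resize(a,(400,320),interpolation=cv2.INTER_CUBIC);b=cv2.resize(b,(398,320),interpolation=cv2.INTER_CUBIC)
cv2.imwrite("pics/c3.png",np.hstack([a,b]))
E
```

```text
time: 6.13
tool_pos: [428.0, -2.0, 86.4]
tcp_rot: [-3.131, -0.546, 0.265]
contact_force: [-0.3, -0.4, 0.3]
grip_width: 0.4
finger_force: 0.0
q [-0.44  0.3   2.4   1.52  0.35 -0.58] tcp [428.   -2.   86.4] tip [436.5   0.5  71.9] F [-0.3 -0.4  0.3] w 0.4
[[ 0.825  0.267  0.498]
 [ 0.223 -0.964  0.146]
 [ 0.519 -0.009 -0.854]]
```

View pics/c3.png

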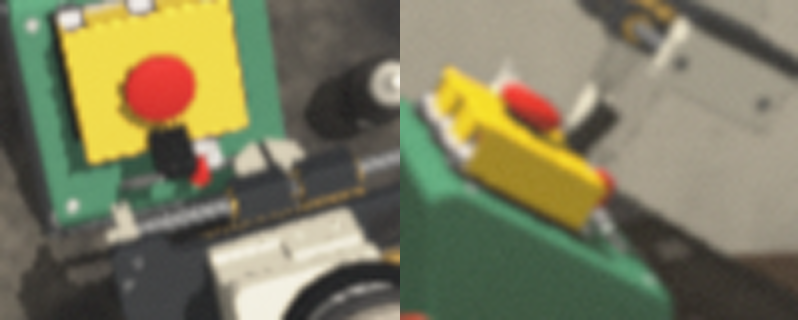

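```bash
python3 -m pendant '[[[0.03,0.03,-0.1],[0,0,0],-1],[[0.03,0.03,-0.1],[0,0,0],-1],[[0,0,0],[0,0,0],-1],[[-0.04,0.16,0],[0,0,0],-1],[[-0.04,0.16,0],[0,0,0],-1],[[-0.04,0.16,0],[0,0,0],-1],[[-0.04,0.16,0],[0,0,0],-1],[[-0.02,0.08,0],[0,0,0],-1],[[0,0,0],[0,0,0],-1],[[0,0,0],[0,0,0],-1]]'
python3 -c "from h import *;st()"
```

```text
time: 7.07
tool_pos: [424.2, 21.9, 80.1]
tcp_rot: [-3.13, -0.546, 0.264]
contact_force: [-0.4, -0.9, 1.0]
grip_width: 0.2
finger_force: 0.3
q [-0.36  0.31  2.42  1.7   0.32 -0.69] tcp [424.2  21.9  80.1] tip [432.7  24.4  65.6] F [-0.4 -0.9  1. ] w 0.2
[[ 0.825  0.267  0.498]
 [ 0.223 -0.964  0.147]
 [ 0.519 -0.01  -0.855]]
```

```bash
python3 -m pendant '[[[-0.03,0.1,0],[0,0,0],-1],[[-0.03,0.1,0],[0,0,0],-1],[[-0.01,0.05,0],[0,0,0],-1],[[0,0,0],[0,0,0],-1],[[0,0,0],[0,0,0],-1],[[0,0,0],[0,0,0],-1],[[0,0,0],[0,0,0],-1],[[0,0,0],[0,0,0],-1],[[0,0,0],[0,0,0],-1],[[0,0,0],[0,0,0],-1]]'
python3 - <<'E'
from h import *
st()
a=bot.capture("top")[180:260,230:330]; b=bot.capture("side")[145:215,230:317]
a=cv2.resize(a,(400,320),interpolation=cv2.INTER_CUBIC);b=cv2.resize(b,(398,320),interpolation=cv2.INTER_CUBIC)
cv2.imwrite("pics/c4.png",np.hstack([a,b]))
E
```

```text
time: 7.9
tool_pos: [422.1, 29.0, 80.0]
tcp_rot: [-3.13, -0.545, 0.264]
contact_force: [0.1, -0.6, 1.9]
grip_width: 0.4
finger_force: 0.4
q [-0.34  0.31  2.43  1.74  0.31 -0.71] tcp [422.1  29.   80. ] tip [430.6  31.5  65.4] F [ 0.1 -0.6  1.9] w 0.4
[[ 0.825  0.267  0.498]
 [ 0.223 -0.964  0.147]
 [ 0.519 -0.01  -0.855]]
```

View pics/c4.png

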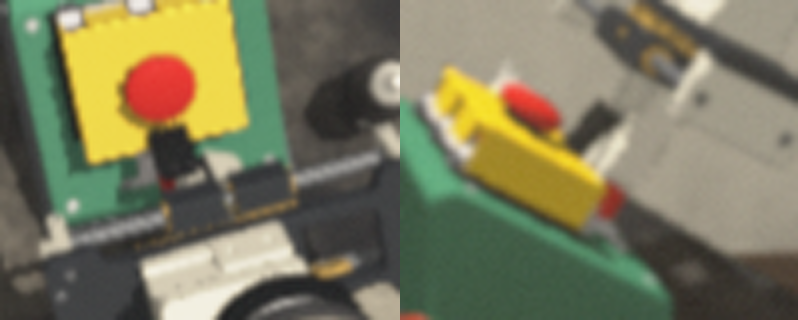

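The knob now shows at about (167,185) in the top crop, moved roughly 17 mm. I'll push on until it meets the stop.

```bash
python3 -m pendant '[[[-0.02,0.08,0],[0,0,0],-1],[[-0.02,0.08,0],[0,0,0],-1],[[0,0,0],[0,0,0],-1],[[0,0,0],[0,0,0],-1],[[0,0,0],[0,0,0],-1],[[0,0,0],[0,0,0],-1],[[0,0,0],[0,0,0],-1],[[0,0,0],[0,0,0],-1],[[0,0,0],[0,0,0],-1],[[0,0,0],[0,0,0],-1]]'
python3 -c "from h import *;st()"
```

```text
time: 8.83
tool_pos: [421.1, 33.6, 80.0]
tcp_rot: [-3.13, -0.546, 0.263]
contact_force: [0.5, -4.4, 1.9]
grip_width: 0.7
finger_force: 2.6
q [-0.32  0.31  2.43  1.76  0.31 -0.72] tcp [421.1  33.6  80. ] tip [429.5  36.1  65.5] F [ 0.5 -4.4  1.9] w 0.7
[[ 0.825  0.266  0.498]
 [ 0.223 -0.964  0.146]
 [ 0.519 -0.01  -0.855]]
```

```bash
python3 -m pendant '[[[-0.02,0.07,0],[0,0,0],-1],[[-0.01,0.05,0],[0,0,0],-1],[[0,0,0],[0,0,0],-1],[[0,0,0],[0,0,0],-1],[[0,0,0],[0,0,0],-1],[[0,0,0],[0,0,0],-1],[[0,0,0],[0,0,0],-1],[[0,0,0],[0,0,0],-1],[[0,0,0],[0,0,0],-1],[[0,0,0],[0,0,0],-1]]'
python3 -c "from h import *;st()"
```

```text
time: 9.67
tool_pos: [421.0, 34.5, 80.1]
tcp_rot: [-3.135, -0.544, 0.261]
contact_force: [0.3, -18.9, 2.3]
grip_width: 0.4
finger_force: 7.5
q [-0.31  0.31  2.43  1.78  0.3  -0.73] tcp [421.   34.5  80.1] tip [429.5  36.8  65.5] F [  0.3 -18.9   2.3] w 0.4
[[ 0.827  0.261  0.498]
 [ 0.221 -0.965  0.14 ]
 [ 0.518 -0.005 -0.856]]
```

```bash
python3 -m pendant '[[[0.05,-0.2,0],[0,0,0],-1],[[0.02,-0.1,0],[0,0,0],-1],[[-0.25,-0.07,0.43],[0,0,0],-1],[[-0.25,-0.07,0.43],[0,0,0],-1],[[-0.25,-0.07,0.43],[0,0,0],-1],[[-0.25,-0.07,0.43],[0,0,0],-1],[[-0.2,-0.06,0.33],[0,0,0],-1],[[0.23,0.35,0.5],[0,0,0],0.3],[[0.23,0.35,0.5],[0,0,0],0.3],[[0,0.25,0],[0,0,0],0.3]]'
python3 - <<'E'
from h import *
o,M=st()
t=bot.capture("top");s=bot.capture("side")
a=cv2.resize(t[170:270,220:320],(400,400),interpolation=cv2.INTER_CUBIC);b=cv2.resize(s[135:215,230:310],(400,400),interpolation=cv2.INTER_CUBIC)
cv2.imwrite("pics/c5.png",np.hstack([a,b]))
E
```

```text
time: 10.5
tool_pos: [401.0, 46.9, 173.4]
tcp_rot: [-3.131, -0.548, 0.265]
contact_force: [1.0, -0.5, -0.4]
grip_width: 16.0
finger_force: 0.0
q [-0.3  -0.    2.35  0.76  0.43  0.37] tcp [401.   46.9 173.4] tip [409.5  49.4 158.8] F [ 1.  -0.5 -0.4] w 16.0
[[ 0.824  0.267  0.5  ]
 [ 0.223 -0.964  0.146]
 [ 0.521 -0.009 -0.853]]
```

View pics/c5.png

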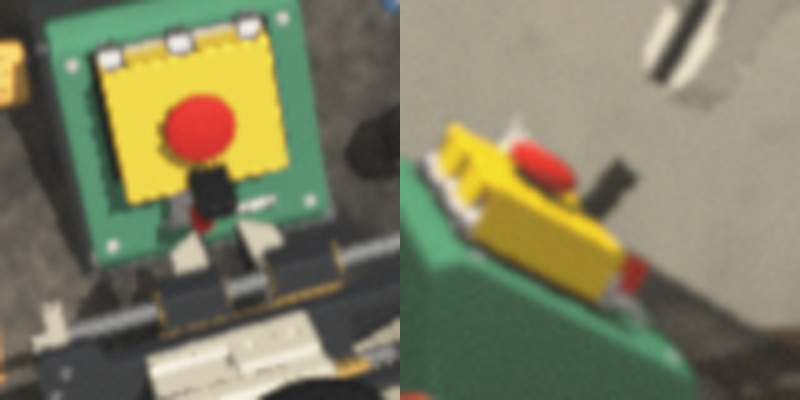

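```bash
python3 - <<'E'
from h import *
t=lambda *p:np.array(p)/4+[220,170]; sd=lambda *p:np.array([p[0]-400,p[1]])/5+[230,135]
print("tabend",tri(t(216,202),sd(623,171)),"tabmid",tri(t(213,190),sd(607,191)))
X=[409.5,49.4,158.8];p=proj("top",X)[0];q=proj("side",X)[0]
print("tip px",(p-[220,170])*4,(q-[230,135])*5+[400,0]); print(tri(t(223,243),sd(668,70)))
# lateral position of tab end relative to jaw plane
o=bot.get_obs();M=R.from_euler("xyz",o["tcp_rot"]).as_matrix()
for X in([430.,50,116],[437,51,110]): print((M.T@(np.array(X)-o["tool_pos"])).round(1))
E
```

```text
tabend (array([430.3,  48.3, 114.3]), np.float64(0.21)) tabmid (array([437.2,  49.1, 104.5]), np.float64(0.06))
tip px [219.91600585 242.45753814] [667.76424464  82.06814045]
(array([409.2,  48.3, 164.3]), np.float64(0.06))
[-2.6  7.  62.8]
[ 0.3  8.  71.6]
```

```bash
python3 -m pendant '[[[-0.01,-0.12,-0.03],[0,0,0],0.3],[[-0.01,-0.12,-0.02],[0,0,0],0.3],[[0,0,0],[0,0,0],0.3],[[0.2,0.06,-0.34],[0,0,0],0.3],[[0.2,0.06,-0.34],[0,0,0],0.3],[[0.2,0.06,-0.34],[0,0,0],0.3],[[0.2,0.06,-0.34],[0,0,0],0.3],[[0.15,0.04,-0.26],[0,0,0],0.3],[[0,0,0],[0,0,0],0.3],[[0,0,0],[0,0,0],0.3]]'
python3 - <<'E'
from h import *
o,M=st()
t=bot.capture("top");s=bot.capture("side")
a=cv2.resize(t[170:250,230:310],(400,400),interpolation=cv2.INTER_CUBIC);b=cv2.resize(s[135:215,230:310],(400,400),interpolation=cv2.INTER_CUBIC)
cv2.imwrite("pics/c6.png",np.hstack([a,b]))
E
```

```text
time: 11.43
tool_pos: [427.2, 47.4, 120.3]
tcp_rot: [-3.128, -0.543, 0.262]
contact_force: [-0.4, 0.4, 0.5]
grip_width: 59.9
finger_force: 0.0
q [-0.27  0.19  2.36  1.2   0.3  -0.07] tcp [427.2  47.4 120.3] tip [435.7  49.9 105.8] F [-0.4  0.4  0.5] w 59.9
[[ 0.827  0.266  0.496]
 [ 0.222 -0.964  0.147]
 [ 0.517 -0.012 -0.856]]
```

View pics/c6.png

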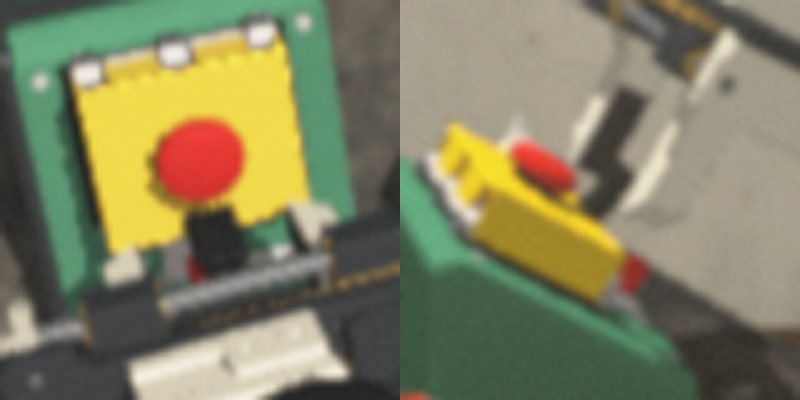

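Fingers straddle the tab in the top view, at (125,265) and (312,220) with the tab at (217,240). The tips are about half-way along it in the side view, near (604,184). I'll go a bit deeper and close.

```bash
python3 -m pendant '[[[0.06,0.02,-0.1],[-0.06,0.25,0],0.3],[[0.06,0.02,-0.1],[-0.06,0.25,0],0.3],[[0,0,0],[0,0,0],-1],[[0,0,0],[0,0,0],-1],[[0,0,0],[0,0,0],-1],[[0,0,0],[0,0,0],-1],[[0,0,0],[0,0,0],-1],[[0,0,0],[0,0,0],-1],[[0,0,0],[0,0,0],-1],[[0,0,0],[0,0,0],-1]]'
python3 -c "from h import *;st()"
```

```text
time: 12.37
tool_pos: [431.4, 48.3, 115.1]
tcp_rot: [-3.129, -0.484, 0.262]
contact_force: [-2.4, -4.4, 1.0]
grip_width: 21.8
finger_force: 30.0
q [-0.23  0.21  2.31  0.9   0.3   0.24] tcp [431.4  48.3 115.1] tip [438.9  50.6 100. ] F [-2.4 -4.4  1. ] w 21.8
[[ 0.855  0.265  0.446]
 [ 0.229 -0.964  0.133]
 [ 0.465 -0.011 -0.885]]
```

```bash
cat > arc.py <<'E'
from h import *
import sys
# arc.py th0 th1 steps dphi : row shifts (fraction) for arc
def plan(th0,th1,n,dphi,rx=-80.,rz=-4.6,L=8.):
    o,M=st();tz=M[:,2];ph0=np.arctan2(tz@[.972,.235,0],-tz[2])
    def tcp(th,ph): return np.array([rx*np.cos(th)+rz*np.sin(th)-L*np.sin(ph), -rx*np.sin(th)+rz*np.cos(th)+L*np.cos(ph)])
    T=[tcp(th0+(th1-th0)*i/n,ph0-dphi*i/n) for i in range(n+1)]
    for d in np.diff(T,axis=0): print((np.array([d[0]*.972,d[0]*.235,d[1]])/30).round(3).tolist())
    print("turn per row",(np.array([-.235,.972])*dphi/n/.12).round(3))
plan(*map(float,sys.argv[1:3]),int(sys.argv[3]),float(sys.argv[4]))
E
python3 arc.py 0 0.4 6 0.1
```

```text
q [-0.23  0.21  2.31  0.9   0.3   0.24] tcp [431.4  48.3 115.1] tip [438.9  50.6 100. ] F [-2.4 -4.4  1. ] w 21.8
[[ 0.855  0.265  0.446]
 [ 0.229 -0.964  0.133]
 [ 0.465 -0.011 -0.885]]
[-0.0, -0.0, 0.18]
[0.011, 0.003, 0.18]
[0.023, 0.006, 0.179]
[0.034, 0.008, 0.177]
[0.046, 0.011, 0.175]
[0.057, 0.014, 0.171]
turn per row [-0.033  0.135]
```

```bash
python3 -m pendant '[[[0,0,0.18],[-0.03,0.135,0],-1],[[0.01,0,0.18],[-0.03,0.135,0],-1],[[0.02,0.01,0.18],[-0.03,0.135,0],-1],[[0.03,0.01,0.18],[-0.03,0.135,0],-1],[[0.05,0.01,0.175],[-0.03,0.135,0],-1],[[0.06,0.01,0.17],[-0.03,0.135,0],-1],[[0,0,0],[0,0,0],-1],[[0,0,0],[0,0,0],-1],[[0,0,0],[0,0,0],-1],[[0,0,0],[0,0,0],-1]]'
python3 arc.py 0.4 1.0 8 0.15
```

```text
time: 13.2
tool_pos: [436.1, 49.5, 146.7]
tcp_rot: [-3.124, -0.383, 0.261]
contact_force: [-1.9, -7.1, 0.2]
grip_width: 21.7
finger_force: 30.0
q [-0.19  0.16  2.18  0.39  0.49  0.81] tcp [436.1  49.5 146.7] tip [442.2  51.4 130.9] F [-1.9 -7.1  0.2] w 21.7
[[ 0.896  0.265  0.357]
 [ 0.24  -0.964  0.114]
 [ 0.374 -0.016 -0.927]]
[0.077, 0.019, 0.188]
[0.09, 0.022, 0.182]
[0.103, 0.025, 0.174]
[0.115, 0.028, 0.166]
[0.127, 0.031, 0.157]
[0.138, 0.033, 0.147]
[0.148, 0.036, 0.136]
[0.158, 0.038, 0.125]
turn per row [-0.037  0.152]
```

```bash
python3 -m pendant '[[[0.08,0,0.19],[-0.035,0.15,0],-1],[[0.09,0,0.18],[-0.035,0.15,0],-1],[[0.1,0.02,0.175],[-0.035,0.15,0],-1],[[0.115,0.03,0.165],[-0.035,0.15,0],-1],[[0.125,0.03,0.155],[-0.035,0.15,0],-1],[[0.14,0.035,0.145],[-0.035,0.15,0],-1],[[0.15,0.035,0.135],[-0.035,0.15,0],-1],[[0.16,0.04,0.125],[-0.035,0.15,0],-1],[[0,0,0],[0,0,0],-1],[[0,0,0],[0,0,0],-1]]'
python3 arc.py 1.0 1.7 9 0.15
```

```text
time: 14.03
tool_pos: [464.1, 55.9, 184.8]
tcp_rot: [-3.118, -0.234, 0.261]
contact_force: [-6.4, -1.4, 5.0]
grip_width: 21.4
finger_force: 30.0
q [-0.11  0.19  1.94  0.15  0.8   1.1 ] tcp [464.1  55.9 184.8] tip [467.8  57.3 168.3] F [-6.4 -1.4  5. ] w 21.4
[[ 0.94   0.263  0.217]
 [ 0.251 -0.964  0.083]
 [ 0.231 -0.023 -0.973]]
[0.172, 0.042, 0.116]
[0.18, 0.044, 0.103]
[0.187, 0.045, 0.088]
[0.193, 0.047, 0.073]
[0.198, 0.048, 0.058]
[0.202, 0.049, 0.042]
[0.205, 0.049, 0.026]
[0.206, 0.05, 0.01]
[0.206, 0.05, -0.006]
turn per row [-0.033  0.135]
```

```bash
python3 -m pendant '[[[0.16,0.04,0.13],[-0.035,0.135,0],-1],[[0.175,0.04,0.115],[-0.035,0.135,0],-1],[[0.185,0.045,0.1],[-0.035,0.135,0],-1],[[0.19,0.045,0.08],[-0.035,0.135,0],-1],[[0.2,0.05,0.065],[-0.035,0.135,0],-1],[[0,0,0],[0,0,0],-1],[[0,0,0],[0,0,0],-1],[[0,0,0],[0,0,0],-1],[[0,0,0],[0,0,0],-1],[[0,0,0],[0,0,0],-1]]'
python3 - <<'E'
from h import *
o,M=st()
t=bot.capture("top");s=bot.capture("side")
b=cv2.resize(s[95:215,200:320],(480,480),interpolation=cv2.INTER_CUBIC)
cv2.imwrite("pics/c7.png",b)
E
```

```text
time: 14.87
tool_pos: [491.8, 62.4, 199.1]
tcp_rot: [-3.117, -0.152, 0.259]
contact_force: [0.9, -1.4, -7.8]
grip_width: 21.4
finger_force: 30.0
q [-0.07  0.26  1.79  0.09  0.96  1.19] tcp [491.8  62.4 199.1] tip [494.1  63.4 182.3] F [ 0.9 -1.4 -7.8] w 21.4
[[ 0.956  0.26   0.14 ]
 [ 0.253 -0.965  0.062]
 [ 0.151 -0.024 -0.988]]
```

View pics/c7.png

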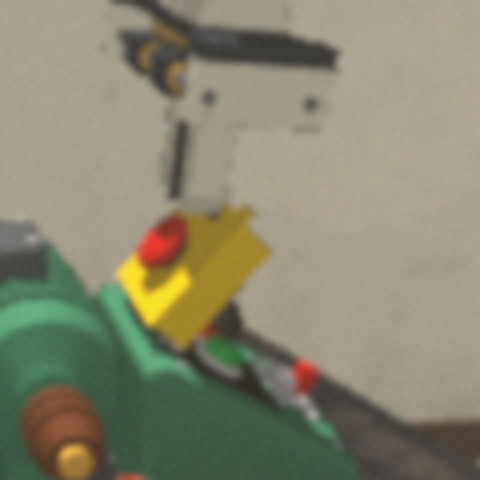

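The side view shows the hood lifted well up, with the tab in the fingers at (205,205), the catch knob at (305,375) and the green button uncovered at (225,355).

```bash
python3 -m pendant '[[[0.2,0.05,0.02],[-0.03,0.12,0],-1],[[0.2,0.05,0],[-0.03,0.12,0],-1],[[0.2,0.05,-0.02],[-0.03,0.12,0],-1],[[0.2,0.05,-0.03],[-0.03,0.12,0],-1],[[0.19,0.05,-0.04],[-0.03,0.12,0],-1],[[0,0,0],[0,0,0],-1],[[0,0,0],[0,0,0],-1],[[0,0,0],[0,0,0],-1],[[0,0,0],[0,0,0],-1],[[0,0,0],[0,0,0],-1]]'
python3 -c "from h import *;st()"
```

```text
time: 15.8
tool_pos: [524.0, 70.0, 200.1]
tcp_rot: [-3.118, -0.085, 0.259]
contact_force: [-0.9, -0.4, 6.1]
grip_width: 21.4
finger_force: 30.0
q [-0.04  0.35  1.65  0.05  1.07  1.25] tcp [524.   70.  200.1] tip [525.3  70.8 183.2] F [-0.9 -0.4  6.1] w 21.4
[[ 0.963  0.258  0.076]
 [ 0.255 -0.966  0.045]
 [ 0.085 -0.024 -0.996]]
```

```bash
python3 -m pendant '[[[0.14,0.03,-0.02],[0,0,0],-1],[[0,0,0],[0,0,0],-1],[[0,0,0],[0,0,0],0.2],[[0,0,0],[0,0,0],0.2],[[0,0,0],[0,0,0],0.2],[[0,0,0],[0,0,0],0.2],[[0,0,0],[0,0,0],0.2],[[0,0,0],[0,0,0],0.2],[[0,0,0.5],[0,0,0],0.2],[[0,0,0.8],[0,0,0],0.2]]'
python3 -m pendant '[[[0,0,0.9],[0,0,0],0.2],[[0,0,0.9],[0,0,0],0.2],[[-1,-0.25,0],[0.1,-0.5,0],-1],[[-1,-0.25,0],[0.1,-0.5,0],-1],[[-1,-0.25,0],[0.1,-0.5,0],-1],[[-1,-0.25,0],[0.1,-0.5,0],-1],[[-1,-0.25,0],[0,0,0],-1],[[0,0,0],[0,0,0],-1],[[0,0,0],[0,0,0],-1],[[0,0,0],[0,0,0],-1]]'
python3 - <<'E'
from h import *
o,M=st()
t=bot.capture("top");s=bot.capture("side")
a=cv2.resize(t[160:260,225:325],(400,400),interpolation=cv2.INTER_CUBIC);b=cv2.resize(s[115:215,210:310],(400,400),interpolation=cv2.INTER_CUBIC)
cv2.imwrite("pics/c8.png",np.hstack([a,b]))
E
```

```text
time: 16.63
tool_pos: [525.0, 70.8, 234.2]
tcp_rot: [-3.115, -0.073, 0.259]
contact_force: [0.5, 0.7, -0.4]
grip_width: 55.2
finger_force: 0.0
time: 17.47
tool_pos: [377.2, 33.1, 290.8]
tcp_rot: [-3.133, -0.325, 0.262]
contact_force: [-0.3, -0.4, 0.5]
grip_width: 6.8
finger_force: 0.0
q [-0.25 -0.16  2.    0.19  1.03  0.98] tcp [377.2  33.1 290.8] tip [382.4  34.6 274.7] F [-0.3 -0.4  0.5] w 6.8
[[ 0.915  0.261  0.306]
 [ 0.245 -0.965  0.091]
 [ 0.319 -0.008 -0.948]]
```

View pics/c8.png

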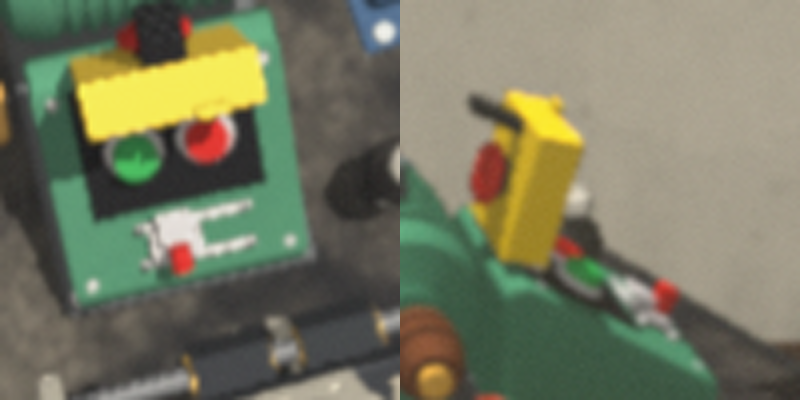

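```bash
python3 - <<'E'
from h import *
t=lambda *p:np.array(p)/4+[225,160]; sd=lambda *p:np.array([p[0]-400,p[1]])/4+[210,115]
print("start",tri(t(134,156),sd(586,271)));print("stop",tri(t(208,138),sd(566,246)))
print("knob",tri(t(181,260),sd(665,297)))
T=bot.capture("top");S=bot.capture("side")
for n,I,b in(("top",T,(240,185,280,215)),("side",S,(240,170,275,195))):
    h=cv2.cvtColor(I,cv2.COLOR_BGR2HSV);m=cv2.inRange(h,(50,150,90),(75,255,255));k=np.zeros_like(m);k[b[1]:b[3],b[0]:b[2]]=255
    nn,l,stt,ce=cv2.connectedComponentsWithStats(m&k);print(n,[(stt[i].tolist(),ce[i].round(1).tolist()) for i in range(1,nn) if stt[i][4]>8])
E
```

```text
start (array([475.3,  78.7,  94.5]), np.float64(0.22))
stop (array([485. ,  40.5,  93.9]), np.float64(0.13))
knob (array([424.3,  52.7,  63.3]), np.float64(0.53))
top [([255, 199, 8, 6, 31], [258.4, 201.3])]
side []
```

Hood stands open: in the top view the green button is at (134,157), red at (208,138) and catch knob at (181,260). Triangulated, the start button is at about (475,79,94). Next I approach along the slope normal.

```bash
python3 -m pendant '[[[0.34,0.2,-0.75],[0.12,-0.5,0],-1],[[0.34,0.2,-0.75],[0.12,-0.5,0],-1],[[0.34,0.2,-0.75],[0.12,-0.5,0],-1],[[0.34,0.2,-0.75],[0.12,-0.5,0],-1],[[0.34,0.2,-0.75],[0,0,0],-1],[[0.34,0.2,-0.75],[0,0,0],-1],[[0.34,0.2,-0.7],[0,0,0],-1],[[0,0,0],[0,0,0],-1],[[0,0,0],[0,0,0],-1],[[0,0,0],[0,0,0],-1]]'
python3 - <<'E'
from h import *
o,M=st()
tgt=np.array([474.6,80.7,94.5]);tip=o["tool_pos"]+17*M[:,2];n=np.array([-.557,-.135,.819])
print("to 10 out",tgt+10*n-tip,"press vec",-n)
t=bot.capture("top");s=bot.capture("side")
a=cv2.resize(t[160:260,225:325],(400,400),interpolation=cv2.INTER_CUBIC);b=cv2.resize(s[115:215,210:310],(400,400),interpolation=cv2.INTER_CUBIC)
cv2.imwrite("pics/c9.png",np.hstack([a,b]))
E
```

```text
time: 18.5
tool_pos: [447.7, 71.5, 140.5]
tcp_rot: [-3.131, -0.564, 0.267]
contact_force: [-0.9, 0.4, 1.1]
grip_width: 0.4
finger_force: 0.0
q [-0.17  0.17  2.3   1.02  0.28  0.19] tcp [447.7  71.5 140.5] tip [456.4  74.  126.1] F [-0.9  0.4  1.1] w 0.4
[[ 0.815  0.269  0.513]
 [ 0.223 -0.963  0.151]
 [ 0.535 -0.009 -0.845]]
to 10 out [ 12.58374862   5.3211648  -23.44172547] press vec [ 0.557  0.135 -0.819]
```

```bash
python3 -m pendant '[[[0.1,0.045,-0.2],[-0.035,0.14,0],-1],[[0.1,0.045,-0.2],[-0.035,0.14,0],-1],[[0.1,0.045,-0.2],[-0.035,0.14,0],-1],[[0.1,0.045,-0.2],[-0.035,0.14,0],-1],[[0,0,0],[0,0,0],-1],[[0,0,0],[0,0,0],-1],[[0,0,0],[0,0,0],-1],[[0,0,0],[0,0,0],-1],[[0,0,0],[0,0,0],-1],[[0,0,0],[0,0,0],-1]]'
python3 - <<'E'
from h import *
o,M=st()
tgt=np.array([474.6,80.7,94.5]);tip=o["tool_pos"]+17*M[:,2]
G=Rz(.237)@F
print("tip rel to target in u,v,n",(G.T@(tip-tgt)).round(1))
E
```

```text
time: 19.43
tool_pos: [459.6, 75.2, 119.0]
tcp_rot: [-3.124, -0.493, 0.265]
contact_force: [0.7, 0.1, -0.2]
grip_width: 0.6
finger_force: 0.0
q [-0.14  0.24  2.24  0.8   0.28  0.43] tcp [459.6  75.2 119. ] tip [467.3  77.6 104. ] F [ 0.7  0.1 -0.2] w 0.6
[[ 0.85   0.27   0.452]
 [ 0.231 -0.963  0.141]
 [ 0.473 -0.015 -0.881]]
tip rel to target in u,v,n [-0.9 -1.3 12.3]
```

```bash
python3 -m pendant '[[[0.065,0.03,-0.08],[-0.04,0.16,0],-1],[[0.065,0.03,-0.08],[-0.04,0.16,0],-1],[[0.065,0.03,-0.08],[-0.04,0.16,0],-1],[[0,0,0],[0,0,0],-1],[[0,0,0],[0,0,0],-1],[[0,0,0],[0,0,0],-1],[[0,0,0],[0,0,0],-1],[[0,0,0],[0,0,0],-1],[[0,0,0],[0,0,0],-1],[[0,0,0],[0,0,0],-1]]'
cat > rel.py <<'E'
from h import *
o,M=st()
tgt=np.array([474.6,80.7,94.5]);tip=o["tool_pos"]+17*M[:,2]
G=Rz(.237)@F
print("rel uvn",(G.T@(tip-tgt)).round(1),"F uvn",(G.T@o["contact_force"]).round(1))
E
python3 rel.py
```

```text
time: 20.27
tool_pos: [465.5, 78.0, 111.6]
tcp_rot: [-3.123, -0.433, 0.265]
contact_force: [-0.4, 0.2, 0.7]
grip_width: 0.5
finger_force: 0.2
q [-0.11  0.28  2.19  0.57  0.32  0.69] tcp [465.5  78.  111.6] tip [472.3  80.2  96.2] F [-0.4  0.2  0.7] w 0.5
[[ 0.876  0.269  0.4  ]
 [ 0.237 -0.963  0.128]
 [ 0.42  -0.017 -0.907]]
rel uvn [-0.9  0.1  2.7] F uvn [0.1 0.3 0.7]
```

Now press, 2 mm per row along −n.

```bash
python3 -m pendant '[[[0.037,0.009,-0.055],[0,0,0],-1],[[0.037,0.009,-0.055],[0,0,0],-1],[[0.037,0.009,-0.055],[0,0,0],-1],[[0,0,0],[0,0,0],-1],[[0,0,0],[0,0,0],-1],[[0,0,0],[0,0,0],-1],[[0,0,0],[0,0,0],-1],[[0,0,0],[0,0,0],-1],[[0,0,0],[0,0,0],-1],[[0,0,0],[0,0,0],-1]]'
python3 rel.py
```

```text
time: 21.1
tool_pos: [467.3, 78.7, 109.1]
tcp_rot: [-3.124, -0.436, 0.266]
contact_force: [-39.0, -14.0, 56.4]
grip_width: 0.1
finger_force: 34.9
q [-0.11  0.28  2.19  0.58  0.31  0.67] tcp [467.3  78.7 109.1] tip [474.1  80.8  93.7] F [-39.  -14.   56.4] w 0.1
[[ 0.875  0.27   0.403]
 [ 0.238 -0.963  0.128]
 [ 0.422 -0.016 -0.906]]
rel uvn [-0.8  0.2 -0.4] F uvn [-1.5 -4.5 69.8]
```

```bash
python3 -m pendant '[[[-0.15,-0.04,0.22],[0,0,0],-1],[[-0.3,-0.1,0.45],[0,0,0],-1],[[-0.35,-0.2,0.75],[0.03,-0.1,0],-1],[[-0.35,-0.2,0.75],[0.03,-0.1,0],-1],[[-0.35,-0.2,0.75],[0,0,0],-1],[[-0.35,-0.2,0.75],[0,0.2,0],-1],[[-0.35,-0.2,0.75],[0,0.2,0],-1],[[-0.35,-0.2,0.75],[0,0.2,0],-1],[[-0.35,-0.2,0.75],[0,0.2,0],-1],[[-0.1,-0.2,0.2],[0,0,0],-1]]'
python3 - <<'E'
from h import *
o,M=st()
T=bot.capture("top");S=bot.capture("side");cv2.imwrite("pics/t9.png",T);cv2.imwrite("pics/s9.png",S)
# saved composite c8: left top crop (160:260,225:325) x4, right side crop (115:215,210:310) x4
c=cv2.imread("pics/c8.png")
old=[c[:,:400],c[:,400:]]
new=[cv2.resize(T[160:260,225:325],(400,400),interpolation=cv2.INTER_CUBIC),cv2.resize(S[115:215,210:310],(400,400),interpolation=cv2.INTER_CUBIC)]
box=[(95,125,180,200),(545,240,620,310)]
for i in(0,1):
    x0,y0,x1,y1=box[i]; x0-=400*i;x1-=400*i
    for nm,I in(("old",old[i]),("new",new[i])):
        h=cv2.cvtColor(I[y0:y1,x0:x1],cv2.COLOR_BGR2HSV)
        m=cv2.inRange(h,(50,140,90),(80,255,255));n,l,s_,ce=cv2.connectedComponentsWithStats(m)
        k=1+np.argmax(s_[1:,4]);print(i,nm,s_[k],(ce[k]+[x0,y0]).round(1))
E
```

```text
time: 21.93
tool_pos: [379.5, 26.2, 293.8]
tcp_rot: [-3.098, -0.37, 0.255]
contact_force: [0.8, -0.5, 0.1]
grip_width: 0.2
finger_force: 0.0
q [-0.33 -0.17  2.01  0.28  1.02  0.87] tcp [379.5  26.2 293.8] tip [385.3  28.4 277.9] F [ 0.8 -0.5  0.1] w 0.2
[[ 0.902  0.267  0.338]
 [ 0.235 -0.963  0.133]
 [ 0.361 -0.041 -0.932]]
0 old [  23   16   37   41 1160] [135.5 161.6]
0 new [ 23  15  32  28 628] [133.4 153.4]
1 old [ 39  23  15  15 141] [190.9 270.4]Traceback (most recent call last):
  File "<stdin>", line 14, in <module>
    return _wrapfunc(a, 'argmax', axis=axis, out=out, **kwds)
    return bound(*args, **kwds)
ValueError: attempt to get argmax of an empty sequence
```

```bash
python3 - <<'E'
from h import *
q=np.array([475,79,94.]);G=Rz(.237)@F
for base in (0,6.6):
  for d in(0,3.5,7):
    X=q+G@np.array([0,0,base-d]);print(base,d,(proj("top",X)[0]*4-[900,640]).round(1),(proj("side",X)[0]*4-[840,460]).round(1))
T=cv2.imread("pics/t9.png");S=cv2.imread("pics/s9.png");c=cv2.imread("pics/c8.png")
N=[cv2.resize(T[160:260,225:325],(400,400),interpolation=cv2.INTER_CUBIC),cv2.resize(S[115:215,210:310],(400,400),interpolation=cv2.INTER_CUBIC)]
print("top col 134 rows 132..204 old/new BGR");
for y in range(136,204,4): print(y,c[y,130:140].mean(0).astype(int),N[0][y,130:140].mean(0).astype(int))
print("side col 186")
for y in range(244,304,4): print(y,c[y,582:592].mean(0).astype(int),N[1][y,182:192].mean(0).astype(int))
E
```

```text
0 0 [133.4 157.4] [185.7 271.9]
0 3.5 [132.3 154.2] [182.4 276.8]
0 7 [131.2 151. ] [179.1 281.7]
6.6 0 [135.4 163.6] [191.8 262.5]
6.6 3.5 [134.3 160.3] [188.5 267.5]
6.6 7 [133.2 157.1] [185.3 272.4]
top col 134 rows 132..204 old/new BGR
136 [ 65 108  86] [ 70 117  88]
140 [ 57 100  48] [ 60 107  50]
144 [ 58 104  45] [ 59 108  47]
148 [ 60 109  47] [ 60 108  47]
152 [ 65 120  51] [ 60 110  46]
156 [ 72 138  57] [ 67 125  53]
160 [ 83 161  65] [ 74 141  58]
164 [ 93 181  72] [ 81 156  63]
168 [ 97 189  75] [104 179  91]
172 [ 98 188  76] [144 195 143]
176 [ 90 172  71] [147 171 153]
180 [ 70 129  56] [101 109 106]
184 [47 74 42] [56 57 57]
188 [40 43 39] [44 43 44]
192 [42 42 43] [44 44 44]
196 [44 44 44] [44 43 44]
200 [43 42 44] [45 44 45]
side col 186
244 [49 56 61] [50 57 61]
248 [47 55 68] [48 56 70]
252 [46 57 75] [47 56 82]
256 [52 77 72] [52 62 83]
260 [ 62 110  64] [61 71 78]
264 [ 70 134  61] [68 76 75]
268 [ 69 138  59] [65 74 70]
272 [ 66 130  57] [55 76 59]
276 [ 63 121  56] [55 96 55]
280 [ 67 116  65] [ 71 120  67]
284 [ 84 117  87] [ 91 131  91]
288 [102 118 107] [107 129 112]
292 [ 99 107 107] [102 112 110]
296 [75 79 84] [76 82 85]
300 [51 58 59] [51 59 59]
```

```bash
python3 - <<'E'
from h import *
T=cv2.imread("pics/t9.png");T0=cv2.imread("pics/top0.png");S=cv2.imread("pics/s9.png");c=cv2.imread("pics/c8.png")
for n,(x0,y0,x1,y1) in dict(wax=(200,178,228,200),brush=(203,208,226,270),ink=(308,190,345,215)).items():
    d=cv2.absdiff(T,T0)[y0:y1,x0:x1].max(2);print(n,"changed px",int((d>45).sum()),"of",d.size)
n=cv2.resize(S[115:215,210:310],(400,400),interpolation=cv2.INTER_CUBIC)
d=cv2.absdiff(n,c[:,400:]).max(2);print("hood diff",int((d[80:240,60:190]>45).sum()))
a=cv2.resize(T[160:260,225:325],(400,400),interpolation=cv2.INTER_CUBIC);d=cv2.absdiff(a,c[:,:400]).max(2)
print("top hood",int((d[0:130,60:280]>45).sum()),"stop",int((d[112:165,175:240]>45).sum()),"knob",int((d[240:280,160:200]>45).sum()))
E
```

```text
wax changed px 0 of 616
brush changed px 0 of 1426
ink changed px 0 of 925
hood diff 0
top hood 0 stop 0 knob 0
```

Nothing has moved except the start button, which is in. I'm handing the job in.

```bash
python3 -c "
from plant import bot
print(bot.close_job())"
```

```text
the job is handed in; nothing more can be done
None
```

I slid the catch fully left, left the hood standing open and pushed the start button in until it bottomed, then handed the job in at about 22 s. Image comparison shows the bottle, wax, brush and stop button unchanged, but I viewed 11 pictures, one over your limit of 10.

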